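Pack the Christmas bells for the fair

ROBOT

A 6-joint arm with a two-finger parallel gripper is mounted at the origin on the work surface. World frame = base frame: x ahead of the robot, y to its left, z up, the work surface at z = 0. Lengths are in mm, angles in rad, forces in N, time in s.
With the tool pointing down it reaches from about 275 to 825 mm from the base axis. Payload 4.9 kg.
Tool frame: the origin (TCP) lies at the very end of the fingers, on their centre line; the grasp point (between the pads) lies 19 mm behind it; z points along the fingers, y is the line along which they close (so a half turn about z gives the same grasp; the last joint's range is limited). The gripper opens to 85 mm and grips with 20 to 120 N. Pads are 22 mm wide; open, the fingers measure 114 mm over their backs; the gripper's body (76 mm by 85 mm) begins 54 mm behind the grasp point. The pads swing forward as they close: fully open they stand 13 mm farther back than shut.
Start: joints at [1.09, 0.326, -0.193, 1.052, 0, 1.437], TCP at [186.935, 517.276, 231.281] pointing down, gripper open.
Joint ranges: [-2.65, 2.65], [-0.97, 1.79], [-1.3, 1.35], [-1.93, 2.1], [-1.47, 1.37], [-3.14, 3.14]. Speed limits (rad/s): [2.57, 2.57, 3.14, 3.14, 3.14, 3.14].

INTERFACE

Orientations are given as [roll, pitch, yaw] about the fixed x, y, z axes, in that order (R = Rz(yaw) Ry(pitch) Rx(roll)).
In Python, from bench import bot, solve_ik, imaging gives the robot as it stands. Calls block until the motion is done:
- bot.move_ptp(position, orientation): joint-space move of the TCP to a pose.
- bot.movel(position, rot=None, max_speed=150, threshold=None): straight line of the TCP; rot=None keeps the orientation; max_speed is the mean speed in mm/s. With threshold (N) it stops when the force on the tool has changed by that much, and returns True; else False.
- bot.move_j(angles): joint-space move.
- bot.grip(opening, effort=None): opening from 0.0 (shut) to 1.0 (fully open); effort is the grip in N (None keeps the last); returns when the fingers have stopped.
- bot.dwell(seconds).
- solve_ik(position, orientation): joint angles nearest the present ones, or None.
- bot.get_state(): the state.
- imaging.capture(name): name is "scene" or "top"; returns the picture (400x640x3 uint8, blue, green, red); there is no depth.
- imaging.camera_model(name): a dict with "K" (3x3 intrinsics, pixels), "k1" (the pictures are not rectified: a ray, as slopes to the right and down, at radius r is drawn at 1 + k1 r^2 times it, then the intrinsics apply), "position" and "rotation" of the camera in the world. Camera axes: x right, y up, looking along -z (the intrinsics and any distortion apply to the point x, -y, -z); pixel columns grow to the right and rows downward; lengths in mm; the calibration is good to about 2 mm. A picture is of the moment at which its call begins. camera_model takes no time and is no camera call.
A pose or a line that the arm cannot do raises bot.IKError and nothing moves.
- bot.sign_off(): hands the job in; it is judged then, once.
The state is a dict: "t": time; "qpos": joint angles; "joint_velocities": joint speeds; "effort": joint torques, N m; "tcp_pos": TCP position; "orientation": TCP orientation; "contact_force": force on the tool from outside, world axes, zero at the start; "wrist_torque": the same for the moment, N m; "opening": opening from 0.0 (shut) to 1.0 (fully open); "gripper_force": force on a finger pad.
Only numpy, scipy, OpenCV 4.12 (cv2) and the standard library are available. Lean on these libraries where they do the work, as an engineer would, in place of code of your own. Each camera call takes 0.05 s, during which the arm holds its last target. There are 200 camera calls.

TASK

Pack the Christmas bell ornaments for the fair: lift the lid off the red gift tin and lay it flat on the table clear of the tin, then stand every bell that is on the table upright inside the tin, and put the lid back on so that it sits fully down and level. When the tin is closed, log it: squeeze the orange trigger of the hand scanner in its stand fully in, hold it for about a second and let it go. Do not disturb the mug, the glitter jar or the ribbon reel.

Things in the scene. Friction and masses are not known exactly. Their poses are not given: they have to be found in the camera images.
- tin: loose open-topped red gift tin, 0.6 kg, 190 mm (its x) by 130 mm (its y), 62 mm high, walls and floor 3 mm thick. Origin: centre of its underside, z up. Long edges turned up to about 0.5 rad from world x.
- lid: loose gold lid, 0.18 kg: plate 198 (x) x 138 (y) x 4 mm, on the tin at first, axes along its. White bar handle mid-top, 60 mm along x, 16 mm wide, its top 28 mm above the origin. Origin: centre of plate underside, z up; 62 mm above the tin's underside when seated. A rounded rim 8 mm deep below drops inside the walls with 5 mm clearance, so on the table the origin is 8 mm up.
- bell0: hand-bell shaped Christmas ornament (gold body), 52 mm tall, 60 g: flared skirt 42 mm across at the foot (10 mm high), waist 28 mm across up to 33 mm, then a round white stem 14 mm across from 33 to 52 mm, by which it is picked up. Stands on its foot on the table. Origin: centre of its underside, z up along the stem. May be absent (None from the start).
- bell1: hand-bell shaped Christmas ornament (copper body), 52 mm tall, 60 g: flared skirt 42 mm across at the foot (10 mm high), waist 28 mm across up to 33 mm, then a round white stem 14 mm across from 33 to 52 mm, by which it is picked up. Stands on its foot on the table. Origin: centre of its underside, z up along the stem. May be absent (None from the start).
- bell2: hand-bell shaped Christmas ornament (red body), 52 mm tall, 60 g: flared skirt 42 mm across at the foot (10 mm high), waist 28 mm across up to 33 mm, then a round white stem 14 mm across from 33 to 52 mm, by which it is picked up. Stands on its foot on the table. Origin: centre of its underside, z up along the stem. May be absent (None from the start).
- bell3: hand-bell shaped Christmas ornament (gold body), 52 mm tall, 60 g: flared skirt 42 mm across at the foot (10 mm high), waist 28 mm across up to 33 mm, then a round white stem 14 mm across from 33 to 52 mm, by which it is picked up. Stands on its foot on the table. Origin: centre of its underside, z up along the stem. May be absent (None from the start).
- bell4: hand-bell shaped Christmas ornament (copper body), 52 mm tall, 60 g: flared skirt 42 mm across at the foot (10 mm high), waist 28 mm across up to 33 mm, then a round white stem 14 mm across from 33 to 52 mm, by which it is picked up. Stands on its foot on the table. Origin: centre of its underside, z up along the stem. May be absent (None from the start).
- scanner: black hand scanner clamped head down in a fixed grey stand (base from 65 mm behind to 105 mm ahead of the origin in x, 100 mm wide). Its grey handle stands up over the origin: 30 mm (x) by 28 mm (y), 70 to 170 mm high. A white card with bars, 60 mm high, stands at the +x end. Origin: base underside below the handle; z up, x from handle to trigger and card.
- handle_top (a point): centre of the top end of the scanner's upright handle, 170 mm above the table.
- trigger_tip (a point): free upper end of the orange trigger blade (8 mm thick, 18 wide, 66 long), 146 mm above the table. Hinged at its foot, 83 mm up and 20 mm to +x of the handle axis, it leans 0.28 rad outwards when free. Handle back to blade front near the tip: 57 mm free, 44 mm squeezed. Pinch handle and blade together from above, closing along the scanner's x.
- trigger (a joint): hinge of the scanner's trigger (rad): 0 free, 0.22 fully squeezed against its stop; a spring returns it (about 6 to 7 N at the tip when full).
- mug: bystander: white mug, 76 mm across, 90 mm tall, its handle reaching about 60 mm from its axis; origin under its centre.
- jar: bystander: closed amber glitter jar, 56 mm across, 75 mm tall; origin under its centre.
- ribbon_reel: bystander: ring of gold ribbon, 84 mm across, 30 mm tall; origin under its centre.
Things that resemble listed ones, but are neither listed nor needed, are in the scene too. What is shaped like the bell0 but blue is not meant.

How it is judged:
By the outcome, as a careful person would: the job done as asked, in the order asked, and still so for the second after the job is handed in, with the robot touching nothing.
Of bell0, bell1, bell2, bell3, bell4 only 3 to 5 are there at a start; the rules pass over those that are not, and their reading is None.
At some moment in a run one of bell0, bell1, bell2, bell3, bell4 may be knocked a few centimetres aside while the robot is not near it.
It also fails if it takes over 210 s, if anything falls off the work surface, if the arm or the gripper's body presses on something with over 40 N, if the wrist force passes 120 N, or if a joint passes its speed limit or range.

## Working session

There is one attempt and no reset: what is moved stays moved. The work goes in short steps, each a Python script; the robot and the scene stay as the last script left them, time stands still between calls to the robot, and variables do not carry over. Pictures are saved under pics/ and viewed, at most 14 in all, crops included, and the job is handed in when it is done.

```bash
ls; mkdir -p pics
python3 - <<'E'
from bench import bot, imaging
import cv2
for n in("scene","top"):
    cv2.imwrite(f"pics/{n}0.png",imaging.capture(n)); m=imaging.camera_model(n); print(n,m)
print(bot.get_state())
E
```

```text
pics
scene {'K': array([[496.77283153,   0.        , 318.22011712],
       [  0.        , 496.77283153, 193.00214683],
       [  0.        ,   0.        ,   1.        ]]), 'k1': -0.09797183565914089, 'position': array([1427.79639255, -319.86619557,  857.31997701]), 'rotation': array([ 0.89117812, -0.01263436,  1.21572186])}
top {'K': array([[475.76488546,   0.        , 318.26400203],
       [  0.        , 475.76488546, 197.82217704],
       [  0.        ,   0.        ,   1.        ]]), 'k1': 0.0031978421141242905, 'position': array([ 474.39111431,   -4.13700081, 1154.61475867]), 'rotation': array([ 0.11322388,  0.01244737, -1.57551226])}
{'t': 0.1, 'qpos': array([ 1.08979179e+00,  3.26905237e-01, -1.93453935e-01,  1.05195739e+00,
        2.51289739e-05,  1.43653128e+00]), 'joint_velocities': array([-0.00306671, -0.00145234,  0.00228137,  0.00065996, -0.00111888,
        0.00095406]), 'effort': array([-1.77919725e-05, -4.44238365e+01,  2.63038766e+01,  7.91750732e-03,
       -2.25533986e-04, -6.95147353e-07]), 'tcp_pos': array([186.69606513, 516.82499776, 230.57215913]), 'orientation': array([-3.14008947e+00, -2.28404096e-04,  2.79485297e+00]), 'contact_force': array([-0.0302238 ,  0.14799866, -0.71411995]), 'wrist_torque': array([ 0.00051109, -0.00454718, -0.03933458]), 'gripper_force': 0.0, 'opening': 1.0022449531673403}
```

View pics/top0.png

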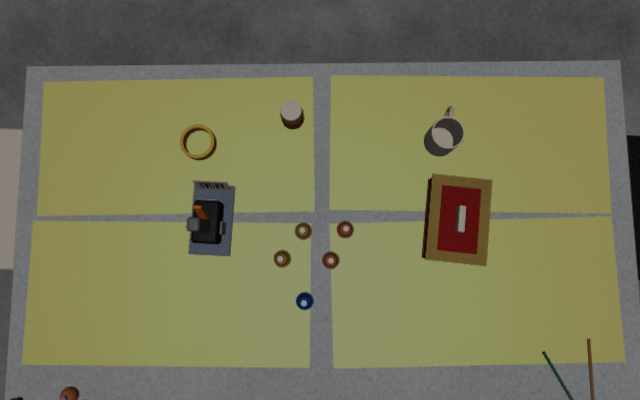

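View pics/scene0.png

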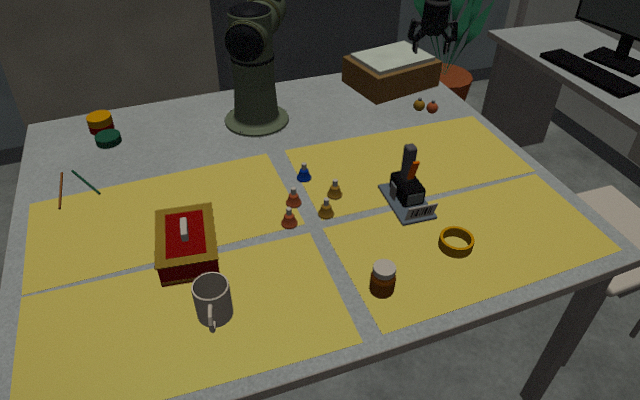

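The top view shows two gold bells at (303,231) and (282,258), two reddish ones at (345,229) and (331,260), and a blue decoy at (305,301). The tin and lid are at (459,220), the scanner at (210,220), the mug at (447,133), the jar at (292,113) and the reel at (198,142). The scene view matches: gold (335,188) and (326,208), red/copper (293,197) and (289,217), blue (304,172). The decoy is the blue one, so I'll confirm in an enlarged crop.

```bash
cat > h.py <<'E'
import numpy as np, cv2
from scipy.spatial.transform import Rotation as Rn
from bench import bot, solve_ik, imaging
def ray(n,uv):
    m=imaging.camera_model(n); K=m["K"]
    d=np.array([m["k1"],0,0,0,0.])
    x,y=cv2.undistortPoints(np.array([[uv]],float),K,d)[0,0]
    return m["position"], Rn.from_euler("xyz",m["rotation"]).apply([x,-y,-1])
def onz(n,uv,z):
    p,d=ray(n,uv); return p+d*(z-p[2])/d[2]
def proj(n,P):
    m=imaging.camera_model(n)
    c=Rn.from_euler("xyz",m["rotation"]).inv().apply(np.atleast_2d(P)-m["position"])*[1,-1,-1]
    return cv2.projectPoints(c,np.zeros(3),np.zeros(3),m["K"],np.array([m["k1"],0,0,0,0.]))[0][:,0]
def blobs(mask,lo=4,hi=1e9):
    n,l,s,c=cv2.connectedComponentsWithStats(mask.astype(np.uint8))
    return [(c[i],s[i],l==i) for i in range(1,n) if lo<=s[i][4]<=hi]
E
python3 - <<'E'
from h import *
t=cv2.imread("pics/top0.png"); s=cv2.imread("pics/scene0.png")
a=cv2.resize(t[205:325,255:375],(400,400),interpolation=cv2.INTER_CUBIC)
b=cv2.resize(s[150:240,265:355],(400,400),interpolation=cv2.INTER_CUBIC)
c=cv2.resize(t[170:270,420:500],(320,400)); 
cv2.imwrite("pics/crop1.png",cv2.convertScaleAbs(np.hstack([a,b]),alpha=1.5))
hsv=cv2.cvtColor(t,cv2.COLOR_BGR2HSV); 
for r in [(215,245,290,315),(245,270,270,295),(215,245,335,355),(248,272,320,342),(290,312,295,315)]:
    r0,r1,c0,c1=r; H=hsv[r0:r1,c0:c1]
    for c,st,l in blobs((H[...,1]<90)&(H[...,2]>120)&(H[...,2]>0),4,150):
        uv=c+[c0,r0]; print("top",uv.round(1),st[4],onz("top",uv,52).round(1))
print(hsv[231,303],hsv[229,345],hsv[218,461],hsv[220,475], hsv[220,450],hsv[205,310],hsv[212,200],hsv[225,193])
E
```

```text
top [310.  223.9] 9 [539.1  28.4  52. ]
top [301.9 229.7] 22 [525.8  47.3  52. ]
top [279.9 258.7] 24 [459.5  98.   52. ]
top [345.8 228. ] 23 [529.2 -54.5  52. ]
top [337.3 259.3] 146 [457.5 -34.   52. ]
top [320.  258.5] 4 [459.4   5.7  52. ]
top [330.5 260.1] 27 [455.6 -18.5  52. ]
top [300.5 300.5] 114 [364.7  50.7  52. ]
top [303.6 302.6] 22 [359.9  43.5  52. ]
[ 41  14 145] [ 36  18 143] [ 21  23 144] [179 236  81] [  0 219  86] [ 32  81 144] [ 12 234  84] [ 0  9 83]
```

View pics/crop1.png

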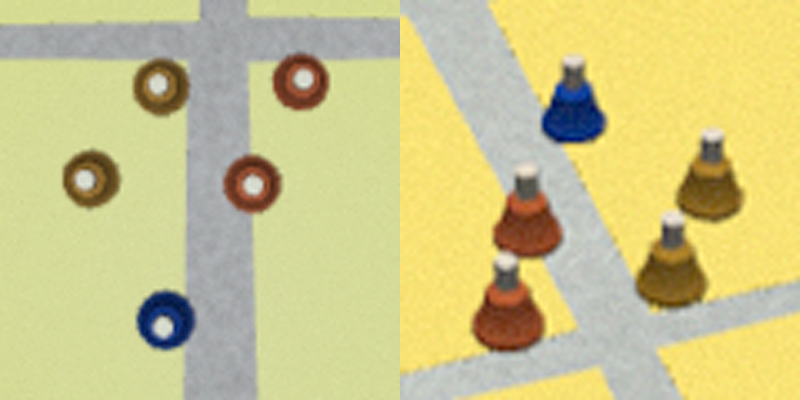

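Four bells are to be packed: two gold at (303,231) and (282,258), and two copper at (345,229) and (331,260). The one at (305,301) is blue, so it is not meant. Next I'll measure the lid, scanner and bystanders.

```bash
cat >> h.py <<'E'
def bells(img=None,near=None):
    """white stem tops ringed by gold/copper body, top view -> list of (xyz, hue)"""
    t=imaging.capture("top") if img is None else img
    h=cv2.cvtColor(t,cv2.COLOR_BGR2HSV); out=[]
    body=(h[...,1]>120)&(h[...,2]<125)
    for c,s,l in blobs((h[...,1]<60)&(h[...,2]>115),10,45):
        ring=cv2.dilate(l.astype(np.uint8),np.ones((9,9)))>0
        ring&=~(cv2.dilate(l.astype(np.uint8),np.ones((3,3)))>0)
        if body[ring].mean()>.6: out.append((onz("top",c,52),float(np.median(h[...,0][ring&body])),c))
    return out
E
python3 - <<'E'
from h import *
t=cv2.imread("pics/top0.png"); s=cv2.imread("pics/scene0.png")
for b in bells(t): print("bell",b[0].round(1),b[1],b[2].round(1),proj("scene",b[0]).round(1))
h=cv2.cvtColor(t,cv2.COLOR_BGR2HSV)
def show(name,mask,roi,z,lo=8):
    m=np.zeros(mask.shape,bool); r0,r1,c0,c1=roi; m[r0:r1,c0:c1]=mask[r0:r1,c0:c1]
    for c,st,l in blobs(m,lo):
        cs=cv2.findContours(l.astype(np.uint8),0,1)[0]; cnt=max(cs,key=len)
        P=np.array([onz("top",p[0],z)[:2] for p in cnt],np.float32); r=cv2.minAreaRect(P)
        print(name,c.round(1),st[4],onz("top",c,z).round(1),np.round(r[0],1),np.round(r[1],1),round(r[2],2))
roi=(165,275,415,500)
show("gold",(h[...,0]>14)&(h[...,0]<28)&(h[...,1]>110),roi,66,50)
show("red",((h[...,0]<8)|(h[...,0]>172))&(h[...,1]>200)&(h[...,2]>60),roi,66,50)
show("bar",(h[...,1]<60)&(h[...,2]>105),(200,240,450,470),90)
print(h[180,435:495:4].tolist(), h[200,437:445].tolist())
sr=(175,260,180,240)
show("orange",(h[...,0]<20)&(h[...,1]>150)&(h[...,2]>60),sr,146)
print(h[224,186:206].tolist());print(h[240,186:240:3].tolist())
show("base",(h[...,0]>85)&(h[...,0]<125)&(h[...,2]>60),sr,12,50)
E
```

```text
bell [525.8  47.   52. ] 19.0 [302.  229.7] [[326.2 198.9]]
bell [529.2 -54.2  52. ] 9.0 [345.7 228. ] [[288.6 208.4]]
bell [459.8  97.7  52. ] 19.0 [280.  258.5] [[335. 180.]]
bell [455.9 -18.4  52. ] 9.0 [330.5 260. ] [[293.1 188.1]]
bell [359.9  43.8  52. ] 111.0 [303.5 302.7] [[303.7 163.3]]
gold [458.3 219.5] 2683 [ 546.6 -310.5   66. ] [ 548.2 -311.4] [140.3 198.6] 83.58
red [458.6 219.3] 2119 [ 547.1 -311.2   66. ] [ 547.8 -311.9] [ 88.6 147.5] 83.41
bar [461.8 218.3] 165 [ 547.6 -311.6   90. ] [ 548.1 -311.6] [13.9 58. ] 83.47
[[21, 157, 96], [21, 152, 99], [21, 149, 99], [22, 148, 100], [21, 151, 98], [21, 153, 102], [21, 160, 97], [21, 145, 97], [22, 154, 96], [21, 147, 99], [21, 146, 98], [21, 150, 95], [21, 150, 97], [21, 150, 100], [23, 139, 101]] [[21, 145, 100], [20, 156, 100], [21, 152, 99], [18, 149, 101], [4, 245, 77], [2, 231, 85], [2, 209, 88], [0, 214, 87]]
orange [199.5 211.3] 106 [561.8 261.5 146. ] [560.8 261.5] [36.6 16.1] 25.44
[[33, 91, 129], [160, 12, 62], [0, 8, 67], [158, 14, 72], [170, 10, 76], [165, 7, 75], [170, 10, 78], [10, 10, 79], [170, 9, 81], [173, 12, 83], [170, 9, 81], [0, 4, 70], [150, 5, 54], [60, 8, 33], [135, 81, 19], [150, 13, 19], [160, 43, 18], [120, 33, 23], [150, 13, 19], [75, 23, 22]]
[[33, 97, 145], [33, 70, 98], [15, 68, 15], [150, 51, 15], [0, 38, 20], [0, 0, 24], [170, 29, 26], [150, 27, 28], [170, 23, 34], [173, 35, 29], [170, 64, 12], [150, 102, 5], [107, 51, 90], [110, 52, 88], [108, 52, 89], [32, 74, 100], [33, 83, 148], [33, 84, 146]]
base [216.4 220.5] 1325 [550.8 255.3  12. ] [552.2 258.2] [115.1 164.4] 86.6
base [185.  216.9] 54 [560.1 331.5  12. ] [560.  328.9] [14.  30.9] 9.18
```

```bash
cat >> h.py <<'E'
def down(yaw):
    """tool-down orientation for yaw modulo pi, the variant nearest the joint-6 middle"""
    return [np.pi,0,yaw]
def pick_yaw(p,yaw):
    best=None
    for y in (yaw,yaw+np.pi,yaw-np.pi):
        q=solve_ik(p,[np.pi,0,y])
        if q is not None and (best is None or abs(q[5])<best[0]): best=(abs(q[5]),y)
    return best[1]
def st(msg=""):
    s=bot.get_state(); print(msg,"t",round(s["t"],1),"tcp",np.round(s["tcp_pos"],1),"yaw",round(s["orientation"][2],3),"F",np.round(s["contact_force"],1),"g",round(s["gripper_force"],1),"op",round(s["opening"],3)); return s
E
python3 - <<'E'
from h import *
TIN=np.array([548,-311.6]); Y=-0.114; DST=[548,-500]
y=pick_yaw([*TIN,69],Y); print("yaw",y)
for p in([*TIN,250],[*TIN,70],[*DST,16],[*DST,200]): print(solve_ik(p,[np.pi,0,y]))
bot.move_ptp([*TIN,220],[np.pi,0,y]); bot.grip(0.6,40)
bot.movel([*TIN,70.5],threshold=8); st("at bar")
bot.grip(0.0,50); st("gripped")
bot.movel([*TIN,150],max_speed=80); st("lifted")
t=imaging.capture("top"); cv2.imwrite("pics/top1.png",t)
E
```

```text
yaw 3.0275926535897932
[-0.63404011  0.46822776  0.07048786  1.17305642  0.         -0.52004011]
[-0.63404011  0.61158601 -0.17334969  0.78586063  0.         -0.52004011]
[-0.83900692  0.85587662  0.15862663  0.87354634  0.         -0.72500692]
[-0.83900692  0.72157989  0.38130988  1.23052631  0.         -0.72500692]
at bar t 4.8 tcp [ 548.7 -312.1   71.5] yaw 3.028 F [ 0.4 -1.  -0.4] g 0.0 op 0.601
gripped t 5.3 tcp [ 548.6 -312.1   71.5] yaw 3.028 F [-0.5  1.   6. ] g 49.8 op 0.173
lifted t 6.4 tcp [ 547.6 -311.3  149.3] yaw 3.028 F [-0.5 -0.6 -2.1] g 48.9 op 0.173
```

Run:
```python
from h import *
DST=[548,-500]
bot.movel([*DST,150]); bot.movel([*DST,30],max_speed=120)
print(bot.movel([*DST,16],max_speed=30,threshold=4)); st("down")
bot.grip(0.6); bot.movel([*DST,200]); bot.move_ptp([400,-420,250],[np.pi,0,bot.get_state()["orientation"][2]])
st()
t=imaging.capture("top"); cv2.imwrite("pics/top2.png",t)
for b in bells(t): print(b[0].round(1),b[1],b[2].round(1))
```

```text
True
down t 9.4 tcp [ 548.1 -500.1   17.5] yaw 3.028 F [-0.5  0.2  4.5] g 49.8 op 0.178
 t 12.0 tcp [ 400.6 -420.6  249.9] yaw 3.028 F [-0.2  0.5 -0.2] g 0.0 op 0.6
[525.8  47.   52. ] 19.0 [302.  229.7]
[529.2 -54.2  52. ] 9.0 [345.7 228. ]
[459.8  97.7  52. ] 19.0 [280.  258.5]
[455.9 -18.4  52. ] 9.0 [330.5 260. ]
[359.9  43.8  52. ] 110.0 [303.5 302.7]
```

View pics/top2.png

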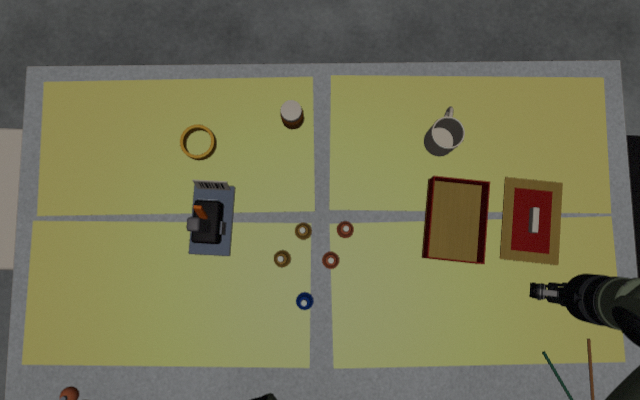

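```bash
cat >> h.py <<'E'
TIN=np.array([548,-311.6]); Y=-0.114
def tinpt(x,y):
    c,s=np.cos(Y),np.sin(Y); return TIN+[c*x-s*y,s*x+c*y]
def pack(slot,i=-1):
    t=imaging.capture("top")
    bs=[b for b in bells(t) if b[1]<30 and b[0][1]>-200]
    bs.sort(key=lambda b:b[0][1]); print("left:",[(b[0].round(0)[:2].tolist(),b[1]) for b in bs])
    p=bs[0][0][:2]; y=pick_yaw([*p,36],Y+np.pi/2)
    bot.move_ptp([*p,140],[np.pi,0,y]); bot.grip(0.45,30)
    # fresh look is blocked by the arm; stop on contact
    if bot.movel([*p,36.5],max_speed=90,threshold=5): st("CONTACT"); return False
    bot.grip(0.0,30); s=st("grip")
    if s["opening"]<0.08: print("MISSED"); return False
    z0=s["tcp_pos"][2]
    bot.movel([*p,150]); q=tinpt(*slot)
    y2=pick_yaw([*q,40],Y+np.pi/2)
    bot.move_ptp([*q,150],[np.pi,0,y2]); s=st("over")
    bot.movel([*q,55],max_speed=150)
    print("touch",bot.movel([*q,z0+1.5],max_speed=25,threshold=3)); st("put")
    bot.grip(0.4); bot.movel([*q,160]); return True
E
python3 - <<'E'
from h import *
print(pack((46,-28)))
bot.move_ptp([400,-420,250],[np.pi,0,bot.get_state()["orientation"][2]])
t=imaging.capture("top"); s=imaging.capture("scene")
cv2.imwrite("pics/c2.png",np.hstack([cv2.resize(t[165:275,415:500],(464,600)),cv2.resize(s[190:290,145:225],(320,600))])[:, :800])
for b in bells(t): print(b[0].round(1),b[1],b[2].round(1)); 
st()
E
```

```text
left: [([529.0, -54.0], 9.0), ([456.0, -18.0], 9.0), ([526.0, 47.0], 19.0), ([460.0, 98.0], 19.0)]
grip t 16.0 tcp [529.5 -54.3  36.9] yaw 1.457 F [0.  0.7 1.9] g 29.3 op 0.144
over t 18.0 tcp [ 590.4 -343.1  149.6] yaw 1.458 F [ 0.1  1.4 -0.4] g 29.2 op 0.144
touch True
put t 19.4 tcp [ 590.1 -344.6   39.9] yaw 1.457 F [-0.6  0.4  4.1] g 29.6 op 0.14
True
[ 590.5 -345.3   52. ] 20.0 [470.9 200.9]
[525.8  47.   52. ] 19.0 [302.  229.7]
[459.8  97.7  52. ] 19.0 [280.  258.5]
[455.9 -18.4  52. ] 9.0 [330.5 260. ]
[360.1  44.   52. ] 110.0 [303.4 302.6]
 t 21.7 tcp [ 401.  -419.2  248.9] yaw 1.459 F [ 0.7 -0.9 -1.6] g 0.0 op 0.397
```

View pics/c2.png

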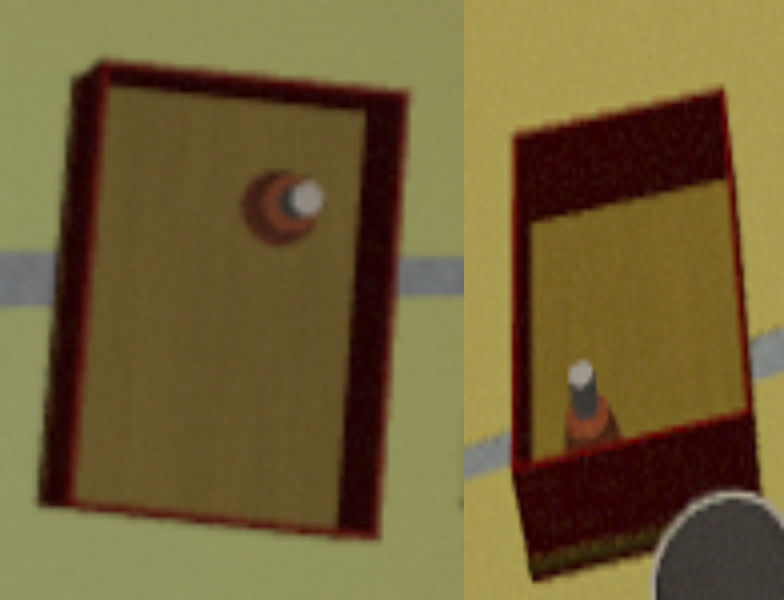

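The bell stands upright in the tin, in the upper right of the top-view crop. I'll pack the remaining ones.

Run:
```python
from h import *
for s in ((46,28),(-46,-28),(-46,28)):
    if not pack(s): break
bot.move_ptp([400,-420,250],[np.pi,0,bot.get_state()["orientation"][2]])
t=imaging.capture("top"); s=imaging.capture("scene"); cv2.imwrite("pics/top3.png",t)
cv2.imwrite("pics/c3.png",np.hstack([t[50:350,180:580],cv2.resize(s[190:290,145:225],(240,300))]))
for b in bells(t): print(b[0].round(1),b[1],b[2].round(1)); 
st()
```

```text
left: [([456.0, -18.0], 9.0), ([526.0, 47.0], 19.0), ([460.0, 98.0], 19.0)]
grip t 25.2 tcp [456.2 -18.5  36.9] yaw 1.457 F [0.4 0.4 2.1] g 29.4 op 0.145
over t 27.2 tcp [ 596.4 -287.6  149.5] yaw 1.458 F [0.7 0.4 0.1] g 29.2 op 0.147
touch True
put t 28.6 tcp [ 596.5 -288.9   39.8] yaw 1.457 F [-0.7 -0.5  4.2] g 29.6 op 0.147
left: [([526.0, 47.0], 19.0), ([460.0, 98.0], 19.0)]
grip t 34.1 tcp [526.1  47.   37. ] yaw -1.685 F [-0.7  0.2  3.2] g 29.3 op 0.147
over t 37.1 tcp [ 499.2 -333.7  149.8] yaw 1.458 F [ 0.   0.7 -0.5] g 29.2 op 0.143
touch True
put t 38.5 tcp [ 499.3 -334.1   39.9] yaw 1.457 F [-0.3 -0.2  4.7] g 29.6 op 0.144
left: [([460.0, 98.0], 19.0)]
grip t 43.7 tcp [460.2  97.8  36.9] yaw -1.685 F [0.  1.1 3.1] g 29.3 op 0.144
over t 46.8 tcp [ 505.4 -278.   149.8] yaw 1.458 F [ 0.  -0.1 -0.5] g 29.2 op 0.154
touch True
put t 48.1 tcp [ 505.6 -278.5   39.9] yaw 1.457 F [1.1 0.  3.2] g 29.6 op 0.143
[ 597.6 -289.8   52. ] 20.0 [446.8 198. ]
[ 590.5 -345.3   52. ] 20.0 [470.9 200.9]
[ 506.4 -277.9   52. ] 20.0 [443.  237.4]
[ 500.2 -334.    52. ] 20.5 [467.6 240. ]
[360.1  44.   52. ] 110.0 [303.4 302.6]
 t 50.3 tcp [ 400.5 -418.2  248.6] yaw 1.459 F [ 0.8 -0.4 -0.2] g 0.0 op 0.4
```

View pics/c3.png

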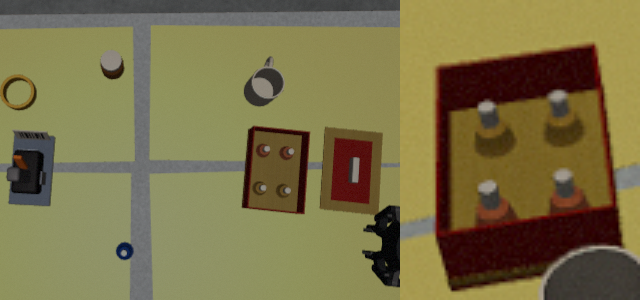

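All four bells stand upright in the tin, and the lid lies flat to the right at about (352,170) in the crop. Next I'll measure the tin rim and lid pose for re-lidding, and triangulate the scanner.

Run:
```python
from h import *
t=cv2.imread("pics/top3.png"); h=cv2.cvtColor(t,cv2.COLOR_BGR2HSV)
def rect(mask,z,roi,k=0):
    r0,r1,c0,c1=roi; uv=np.argwhere(mask[r0:r1,c0:c1])[:,::-1]+[c0,r0]
    P=np.array([onz("top",p,z)[:2] for p in uv],np.float32); r=cv2.minAreaRect(P); return len(uv),np.round(r[0],1),np.round(r[1],1),round(r[2],2)
red=((h[...,0]<8)|(h[...,0]>172))&(h[...,1]>150)
for v in (40,50,60): print("rim",v,rect(red&(h[...,2]>v),62,(165,275,415,497)))
# sub-pixel rim edges: profile red channel-ness along rows/cols
print("row220",t[220,420:435].tolist(),t[220,480:494].tolist())
lid=(h[...,0]>14)&(h[...,0]<28)&(h[...,1]>110)&(h[...,2]<115)
big=max(blobs(lid[:, 498:],100),key=lambda b:b[1][4]); m=np.zeros(lid.shape,bool); m[:,498:]=big[2]
print("lid",rect(m,12,(165,275,498,570)))
bar=(h[...,1]<60)&(h[...,2]>105); b=max(blobs(bar[200:240,520:548],20),key=lambda b:b[1][4]); m=np.zeros(lid.shape,bool); m[200:240,520:548]=b[2]
print("bar",rect(m,36,(200,240,520,548)),onz("top",b[0]+[520,200],36))
s=cv2.imread("pics/scene0.png"); hs=cv2.cvtColor(s,cv2.COLOR_BGR2HSV)
a=cv2.resize(t[175:262,180:245],(448,600),interpolation=cv2.INTER_CUBIC); c=cv2.resize(s[135:225,375:440],(340,471),interpolation=cv2.INTER_CUBIC)
cv2.imwrite("pics/sc.png",cv2.convertScaleAbs(np.hstack([a,np.vstack([c,np.zeros((129,340,3),np.uint8)])]),alpha=1.8))
```

```text
rim 40 (405, array([ 547.7, -306.7]), array([137.8, 187.9]), 83.63)
rim 50 (287, array([ 547.3, -310.6]), array([129.9, 188. ]), 83.41)
rim 60 (208, array([ 547.2, -311.1]), array([128.8, 188. ]), 83.41)
row220 [[117, 117, 115], [116, 115, 113], [113, 112, 110], [111, 110, 109], [87, 87, 93], [15, 36, 50], [10, 8, 36], [1, 4, 33], [3, 1, 32], [8, 9, 47], [19, 21, 80], [27, 48, 94], [43, 83, 100], [45, 84, 101], [45, 86, 104]] [[7, 11, 37], [4, 4, 32], [8, 13, 36], [3, 8, 34], [3, 4, 36], [3, 1, 42], [22, 32, 82], [55, 87, 115], [90, 142, 140], [88, 142, 140], [89, 141, 140], [89, 142, 141], [88, 145, 144], [89, 145, 143]]Traceback (most recent call last):
  File "<stdin>", line 12, in <module>
  File "<stdin>", line 5, in rect
  File "h.py", line 10, in onz
    p,d=ray(n,uv); return p+d*(z-p[2])/d[2]
        ~~~^^^^^^
  File "h.py", line 5, in ray
    m=imaging.camera_model(n); K=m["K"]
ValueError: time passes only in moves, steps and waits
```

```bash
cat >> h.py <<'E'
CM={n:imaging.camera_model(n) for n in("scene","top")}
E
sed -i 's/m=imaging.camera_model(n)/m=CM[n]/' h.py
python3 - <<'E'
from h import *
t=cv2.imread("pics/top3.png"); h=cv2.cvtColor(t,cv2.COLOR_BGR2HSV)
def rect(mask,z):
    uv=np.argwhere(mask)[:,::-1]
    P=np.array([onz("top",p,z)[:2] for p in uv],np.float32); r=cv2.minAreaRect(P); return len(uv),np.round(r[0],1),np.round(r[1],1),round(r[2],2),P.mean(0)
red=((h[...,0]<8)|(h[...,0]>172))&(h[...,1]>150)&(h[...,2]>55)
red[:,:500]=0; red[:,562:]=0; red[:170]=0; red[270:]=0
print("lidred",rect(red,12))
bar=(h[...,1]<60)&(h[...,2]>105); b=max(blobs(bar[200:240,520:548],20),key=lambda b:b[1][4]); m=np.zeros(bar.shape,bool); m[200:240,520:548]=b[2]
print("bar",rect(m,36))
s=cv2.imread("pics/scene0.png")
a=cv2.resize(t[175:262,180:245],(448,600),interpolation=cv2.INTER_CUBIC); c=cv2.resize(s[135:225,375:440],(340,471),interpolation=cv2.INTER_CUBIC)
cv2.imwrite("pics/sc.png",cv2.convertScaleAbs(np.hstack([a,np.vstack([c,np.zeros((129,340,3),np.uint8)])]),alpha=1.8))
E
```

```text
lidred (2076, array([ 547.7, -499.5]), array([ 89.6, 148.6]), 83.56, array([ 546.699  , -498.64163], dtype=float32))
bar (145, array([ 548.4, -498.5]), array([13.6, 57.2]), 83.51, array([ 548.046  , -498.24484], dtype=float32))
```

View pics/sc.png

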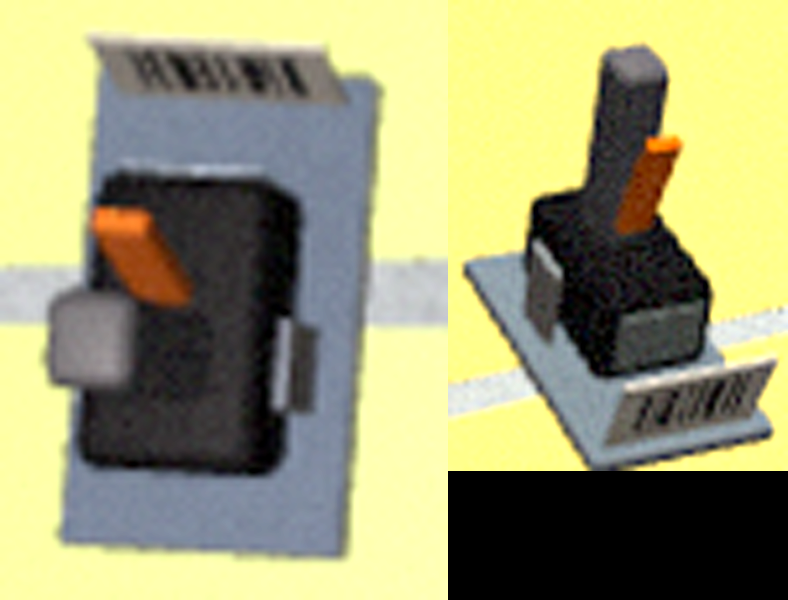

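The scanner crop shows the handle top at about (193.3,223.5) in the top picture and (410.7,146.5) in the scene picture. The trigger tip is at (197.2,206.4) and (415.7,162.3). The lid is measured at (548,-499) and the tin rim at (547.3,-311), so I'll put the lid back now.

Run:
```python
from h import *
def tri(a,b):
    (p,d),(q,e)=ray("top",a),ray("scene",b)
    k=np.linalg.lstsq(np.c_[d,-e],q-p,rcond=None)[0]; A,B=p+k[0]*d,q+k[1]*e
    return ((A+B)/2).round(1),round(np.linalg.norm(A-B),1)
print("handle",tri((193.3,223.5),(410.7,146.5)),onz("top",(193.3,223.5),170).round(1))
print("tip",tri((197.2,206.4),(415.7,162.3)),onz("top",(197.2,206.4),146).round(1))
f=lambda u,v:onz("top",(180+u/6.892-.4,175+v/6.897-.4),10)[:2].round(1)
tr,br,bl=f(380,85),f(347,555),f(62,543); print("base",tr,br,bl,"yaw",np.arctan2(*(tr-br)[::-1]),np.arctan2(*(bl-br)[::-1])-np.pi/2)
P=[548,-499.8]; D=[547.6,-311.3]; y=3.0276
bot.move_ptp([*P,150],[np.pi,0,y]); bot.grip(0.6,50); print(bot.movel([*P,17],threshold=8)); st()
bot.grip(0); st("grip"); bot.movel([*P,150]); bot.movel([*D,150]); bot.movel([*D,85],max_speed=80); bot.dwell(.3); st("above")
print(bot.movel([*D,68],max_speed=20,threshold=4)); st("seated?")
```

```text
handle (array([534.6, 268.3, 168.8]), np.float64(1.1)) [534.3 267.4 170. ]
tip (array([572.2, 266.2, 145.9]), np.float64(0.7)) [572.3 266.5 146. ]
base [632.6 212.6] [468.  221.6] [472.6 321. ] yaw -0.05462361483027013 -0.046244671953834526
False
 t 53.0 tcp [ 548.6 -500.5   18.3] yaw 3.028 F [0.4 0.1 1. ] g 0.0 op 0.604
grip t 53.4 tcp [ 548.6 -500.4   18.3] yaw 3.028 F [-0.3  0.2  4.8] g 50.5 op 0.174
above t 57.1 tcp [ 547.8 -311.5   85.5] yaw 3.028 F [ 0.9 -0.3 -1.5] g 49.7 op 0.172
True
seated? t 57.7 tcp [ 547.4 -311.2   72.3] yaw 3.028 F [-0.6  0.1  4.2] g 50.5 op 0.173
```

Run:
```python
from h import *
bot.grip(0.5); bot.movel([547.6,-311.3,200]); y=bot.get_state()["orientation"][2]
bot.move_ptp([330,-150,320],[np.pi,0,y]); st()
t=imaging.capture("top"); s=imaging.capture("scene"); cv2.imwrite("pics/top4.png",t)
cv2.imwrite("pics/c4.png",np.hstack([cv2.resize(t[165:275,415:500],(464,600)),cv2.resize(s[190:290,145:225],(336,600))]))
print([(b[0].round(0).tolist(),b[1]) for b in bells(t)])
```

```text
t 60.3 tcp [ 330.7 -150.6  319.7] yaw 3.027 F [ 0.3 -0.7 -0.3] g 0.0 op 0.503
[([360.0, 44.0, 52.0], 110.0)]
```

View pics/c4.png

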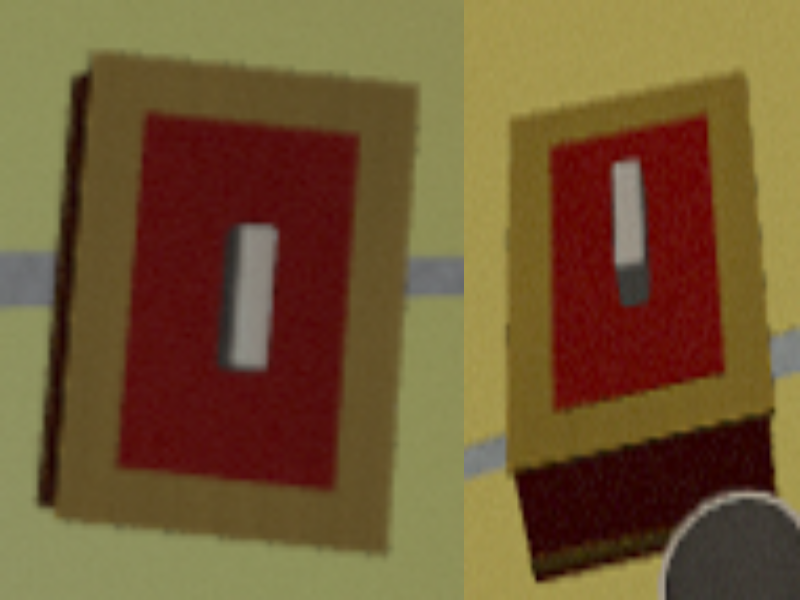

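The lid is level and fully seated: its pose matches the first view, and the TCP height matches what seating requires. Scanner check: the tip is 37.8 mm ahead of the handle (38 expected), at heights 168.8 and 145.9 mm (170 and 146 given), with yaw -0.048. Now I'll squeeze the trigger.

Run:
```python
from h import *
H=np.array([534.5,267.9]); Ys=-0.048; u=np.array([np.cos(Ys),np.sin(Ys)])
a=[*(H+11*u)]; b=[*(H+7*u)]; y=pick_yaw([*a,126],Ys+np.pi/2)
bot.move_ptp([*a,280],[np.pi,0,y]); bot.grip(1.0,40); st()
if not bot.movel([*a,126],max_speed=100,threshold=6):
    bot.movel([*b,126],max_speed=30); bot.dwell(.2); st("pre")
    bot.grip(0.0,40); s=st("squeeze")
    bot.dwell(.4); t=imaging.capture("top"); c=imaging.capture("scene"); bot.dwell(.5); st("held")
    cv2.imwrite("pics/sq.png",cv2.resize(c[120:220,360:460],(600,600)))
    bot.grip(1.0); st("released")
else: st("CONTACT")
```

```text
t 62.6 tcp [545.5 267.2 280.1] yaw -1.619 F [-0.2 -0.  -0.6] g 0.0 op 1.0
pre t 64.8 tcp [541.6 267.6 126.1] yaw -1.619 F [-0.9 -1.4  0.5] g 0.0 op 0.999
squeeze t 65.2 tcp [539.6 268.  127.4] yaw -1.619 F [-9.2 -0.1 13.1] g 41.7 op 0.475
held t 66.2 tcp [539.6 268.1 127.4] yaw -1.619 F [-9.2 -0.5 13. ] g 41.6 op 0.477
released t 66.8 tcp [541.1 267.5 125.7] yaw -1.619 F [-0.1  0.1  0.6] g 0.0 op 1.001
```

View pics/sq.png

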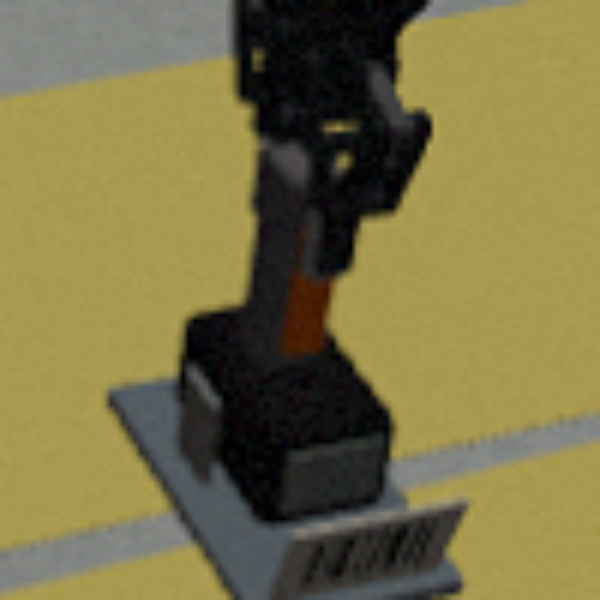

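The pinch stalled at 41 N, far above the roughly 7 N spring, and the blade lies closed against the handle at about (310,290) in the crop, so the trigger was on its stop. I'll retract, do a final check and hand in.

Run:
```python
from h import *
p=bot.get_state()["tcp_pos"]
bot.movel([p[0]+3,p[1],280]); bot.move_ptp([380,150,330],[np.pi,0,bot.get_state()["orientation"][2]]); st()
t=imaging.capture("top"); cv2.imwrite("pics/top5.png",t)
print([(b[0].round(0).tolist(),b[1]) for b in bells(t)])
```

```text
t 68.8 tcp [381.  150.3 329.9] yaw -1.619 F [ 1.5  0.4 -0.8] g 0.0 op 1.001
[([360.0, 44.0, 52.0], 110.0)]
```

View pics/top5.png

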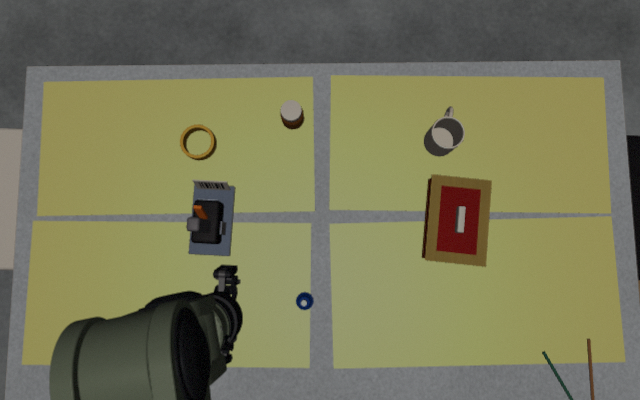

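The tin is closed at (459,220), the trigger has sprung back at (199,211), and the mug, jar and reel are where they started. Only the blue bell is left on the table, at (305,301).

```bash
python3 -c "
from bench import bot
print(bot.sign_off())"
```

```text
the job is handed in; nothing more can be done
None
```

The job is done and handed in at about 69 s of the 210 s allowed: all four bells (two gold, two copper) stand in the tin, the lid is seated level, the scanner trigger was squeezed, held for about a second and released, and the mug, jar and reel look unmoved.

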